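# Clamp the glued heel in the heel press

### The arm

A 6-joint arm with a two-finger parallel gripper is mounted at the origin on a cart in front of the work surface, level with it; the furniture and walls round the work are solid. World frame = base frame: x ahead of the robot, y to its left, z up, the work surface at z = 0. Lengths are in m, angles in rad, forces in N, time in s.
With the tool pointing down it reaches from about 0.3 to 0.875 m from the base axis. Payload 6.4 kg.
Tool frame: the origin (TCP) lies at the very end of the fingers, on their centre line; the grasp point (between the pads) lies 19 mm behind it; z points along the fingers, y is the line along which they close (so a half turn about z gives the same grasp; the last joint's range is limited). The gripper opens to 85 mm and grips with 20 to 120 N. Pads are 22 mm wide; open, the fingers measure 114 mm over their backs; the gripper's body (76 mm by 85 mm) begins 54 mm behind the grasp point. The pads swing forward as they close: fully open they stand 13 mm farther back than shut.
Start: joints at [-1.39, 0.181, 1.607, -0, 1.354, -0.206], TCP at [0.217, -0.533, 0.231] pointing down, gripper open.
Joint ranges: [-2.99, 2.99], [-0.89, 2.07], [0.3, 2.58], [-1.14, 4.28], [0, 2.63], [-3.12, 3.12]. Speed limits (rad/s): [2.57, 2.57, 3.01, 3.14, 3.14, 3.14].

### API

Orientations are given as a unit quaternion [w, x, y, z].
In Python, from bench import ctrl gives the robot as it stands.
- The arm moves only by the tool jog_arm, never from a script. Its argument "series" is a list that holds one entry, the list of rows, each a list of 7 numbers: the shift along the tool's x, y, z in mm, then the turn, a rotation vector about the tool's x, y, z in rad, then the finger opening in mm, from 0 to 85.4. In form: [[[tx, ty, tz, rx, ry, rz, gripper], ...]]. A call has exactly 10 rows; each row shifts and turns the commanded pose from where the row before left it, along the tool's axes as they then stand; what a row does not reach is not made up. A row lasts 1/10 s, in which the tool goes at most 50 mm and 8.59 degrees, less where a joint would pass 70% of its speed; a pose out of reach is approached as far as the arm can. A call with a gripper value outside its range is refused whole. The fingers move at their own pace and stop on an object; the grip force is fixed at half the most. Time passes only in rows, so rows that do not move let the fingers close, or fill a call up. It gives the time, the measured TCP pose, the force, the opening and the grip force at its end, in the units of the state.
- ctrl.get_obs(): the state, without advancing time (a new reading comes with each control period).
- ctrl.camera(name): name is "scene" or "top"; returns a dict with "frame" (480x640x3 uint8, blue, green, red), "z_map" (480x640 float32, m along the optical axis (not along the pixel's ray), 0 where there is no reading), "fx", "fy", "cx", "cy" (pixels), "k1" (the pictures are not rectified: a ray, as slopes to the right and down, at radius r is drawn at 1 + k1 r^2 times it, then the intrinsics apply), "xyz" and "rotation" of the camera in the world. Camera axes: x right, y down, z forward; pixel columns grow to the right and rows downward; lengths in m; the calibration is good to about 2 mm. A picture is of the moment at which its call begins.
- ctrl.hand_in(): hands the job in; it is judged then, once.
The state is a dict: "time_s": time; "q": joint angles; "dq": joint speeds; "joint_efforts": joint torques, N m; "eef_pos": TCP position; "eef_rot": TCP orientation; "wrist_force": force on the tool from outside, world axes, zero at the start; "torque": the same for the moment, N m; "opening": opening from 0.0 (shut) to 1.0 (fully open); "grasp_force": force on a finger pad.
Only numpy, scipy, OpenCV 4.12 (cv2) and the standard library are available. Lean on these libraries where they do the work, as an engineer would, in place of code of your own. Each camera call takes 0.05 s, during which the arm holds its last target. There are 200 camera calls.

### The job

The freshly cemented heel stack lies ready in the small green heel press: clamp it. Swing the raised arm down until its pad rests on the heel, then press the star knob lightly down onto the threaded post, turn it backwards (anticlockwise, seen from above) until you feel it drop into the thread, and from there turn it forwards (clockwise) until it is snug and the heel is held firmly. Feel your way and never force the thread, do not shove the heel out of its place, leave the things lying round the press alone, and let go at the end.

Things in the scene. Friction and masses are not known exactly. Their poses are not given: they have to be found in the camera images.
- heel_press: Green cast base of the press, 236 x 112 x 16 mm, fixed to the bench. Origin at the centre of its underside; x runs from the post (near end) to the arm's hinge (far end), y left, z up. In this frame the post's axis is at x = -75 mm, the heel at x = +5 mm, the hinge axis (along y) at x = +85 mm, z = 56 mm.
- post: Upright steel post on the base under the knob. Origin on its axis 16 mm over the bench (its yaw says nothing of the thread). It carries a three-start quick thread, 33 mm across; forced out of step or screwed up too hard it is damaged: keep the load on it under 40 N (6 to 15 N down on the knob is enough).
- post_top (a point): Top of the post, 80 mm over the bench. Just below it three thread ridges, 3 mm thick, 1.47 rad long, each falling 3.6 mm per rad clockwise (seen from above), with gaps of 0.62 rad between them; their angle is unknown. The knob's three lugs (0.44 rad long) pass down only through the gaps; after the drop the next ridge stops the backward turn within 0.18 rad.
- clamp_arm: Green arm, 16 mm thick, on a stiff hinge (0.5 N m friction): it stays where it is left. Origin on the hinge axis; the arm runs along its own -x: at 80 mm the pad, on a rubber buffer (70 N/mm), eye (55 mm across) with the knob at 160 mm, thumb roll at 212 mm. Level, its axes are the base's and its top is 64 mm over the bench; it starts with the front raised by 0.55 to 0.85 rad.
- thumb_roll (a point): Top of the black thumb roll at the arm's front end (18 mm thick, 40 mm long, across the arm), the place to push the arm down (a few N; 10 N sets the pad on the heel): 212 mm from the hinge axis along the arm, 8 mm above its middle line. With the pad on the heel it is 64 mm over the bench, 52 mm nearer than the post's axis.
- knob_lift (a joint): How far the knob stands off the arm (m): 0 = rim on the arm, 0.013 = fully up on its light spring (net 0.6 N there, 4.5 N at 0), lugs clear of the thread. Pressed onto a ridge it reads 0.004 to 0.009, rising 3.6 mm per rad turned backwards; at the gaps it can drop to 0.003 or less, and from there the thread draws it down 3.6 mm per rad turned forwards.
- knob_turn (a joint): Angle of the knob (rad), positive anticlockwise from above (backwards, unscrewing); negative turning is forwards. Within 0.2 of 0 at the start, when the lugs lie over the ridges, 0.3 to 1.45 rad short of the drop. Forwards from the drop the thread takes hold after some 0.85 rad (the spring's push on the hand fades); it is snug 0.2 to 0.4 rad later (10 to 20 N on the post, then 55 N more per rad).
- knob_grip (a point): Point on the knob's axis at mid-height of its head, 30 mm above its rim. Black star knob, 55 mm across, six round lobes, head 18 mm high, top 12 mm above this point. Pads bear best on two lobes each, 50 mm apart: at knob_turn 0 the lobes stand at 0, 60, 120.. degrees from the base's +x, good closing directions at 30, 90, 150; they turn with the knob.
- heel_stack: Brown leather heel stack, 77 x 79 x 26 mm, lying loose in the press between three low steel fences. Origin at the centre of its underside, on the base.
- wax: Yellow cake of beeswax, 44 x 52 x 18 mm, lying to the right of the press near the bench's front edge. Loose bystander.
- spool: Red thread spool, 40 mm across, 55 mm high, standing beyond the press. Loose bystander.
Not all that is in view belongs to the job. What is shaped like the heel_stack but orange is not meant.

How it is judged:
By the outcome, as a careful person would: the job done as asked, in the order asked, and still so for the second after the job is handed in, with the robot touching nothing.
It also fails if it takes over 67 s, if anything falls off the work surface, if the arm or the gripper's body presses on something with over 40 N, if the wrist force passes 120 N, or if a joint passes its speed limit or range.

## Working session

There is one attempt and no reset: what is moved stays moved. The work goes in short steps, Python scripts to look and compute and a tool call to move; the robot and the scene stay as the last step left them, time stands still between calls to the robot, and variables do not carry over. Pictures are saved under pics/ and viewed, at most 10 in all, crops included, and the job is handed in when it is done.

Besides the shell and the picture viewer there is one more tool, called after ">>>" as name(argument=value, ...), one argument or row to a line, values as JSON. jog_arm: Moves the arm, as the interface text tells. Its arguments: {"type":"object","properties":{"series":{"type":"array"}},"required":["series"]}

```bash
mkdir -p pics; cat > h.py <<'E'
import numpy as np, cv2, pickle
from bench import ctrl
def snap(n):
    c=ctrl.camera(n); return c
def ray(c,u,v):
    x=(u-c['cx'])/c['fx']; y=(v-c['cy'])/c['fy']; r2=x*x+y*y; s=1.0
    for _ in range(20): s=1/(1+c['k1']*r2*s*s)
    return np.array([x*s,y*s,1.0])
def R(c):
    r=np.array(c['rotation'],float)
    if r.shape==(3,3): return r
    from scipy.spatial.transform import Rotation as Q
    return Q.from_quat(r[[1,2,3,0]]).as_matrix()
def dep(c,u,v):
    return np.array(c['xyz'])+R(c)@(ray(c,u,v)*c['z_map'][int(v),int(u)])
def plane(c,u,v,z):
    d=R(c)@ray(c,u,v); o=np.array(c['xyz']); return o+d*(z-o[2])/d[2]
def cloud(c):
    v,u=np.mgrid[0:480,0:640]; x=(u-c['cx'])/c['fx']; y=(v-c['cy'])/c['fy']; r2=x*x+y*y; s=np.ones_like(x)
    for _ in range(20): s=1/(1+c['k1']*r2*s*s)
    P=np.stack([x*s,y*s,np.ones_like(x)],-1)*c['z_map'][...,None]
    return P@R(c).T+np.array(c['xyz'])
E
python3 - <<'E'
from h import *
for n in('scene','top'):
    c=snap(n); cv2.imwrite(f'pics/{n}0.png',c['frame']); pickle.dump(c,open(n+'0.pkl','wb'))
    print(n,c['xyz'],np.round(R(c),3).tolist(),c['fx'],c['k1'],(c['z_map']>0).mean())
print(ctrl.get_obs())
E
```

```text
scene [ 0.29760381 -0.51713803  0.72483089] [[0.831, -0.425, 0.36], [-0.557, -0.632, 0.538], [-0.001, -0.648, -0.762]] 473.81398309721 -0.0933429162636038 0.9957942708333334
top [ 0.50761328 -0.04749714  0.99813949] [[-0.006, -0.995, 0.103], [-1.0, 0.005, -0.009], [0.009, -0.103, -0.995]] 501.9317597572876 -0.10913308190432972 0.995810546875
{'time_s': 0.1, 'q': array([-1.39033312e+00,  1.81454124e-01,  1.60793629e+00, -1.85155078e-05,
        1.35381311e+00, -2.06286480e-01]), 'dq': array([ 0.00138191, -0.00216108, -0.00229697,  0.00066174, -0.00102506,
        0.00047285]), 'joint_efforts': array([ 3.00811989e-04, -4.45873797e+01, -3.52236664e+01, -3.12986895e-04,
        4.14110589e-03, -3.02881824e-05]), 'eef_pos': array([ 0.21680217, -0.53200579,  0.23046768]), 'eef_rot': array([-8.05481523e-04,  9.81360572e-01,  1.92173826e-01,  1.36084403e-06]), 'wrist_force': array([-0.44905957,  0.39313689,  0.32394327]), 'torque': array([-0.02034404, -0.03812518, -0.00929909]), 'grasp_force': 0.0, 'opening': 0.9976937834400439}
```

View pics/scene0.png

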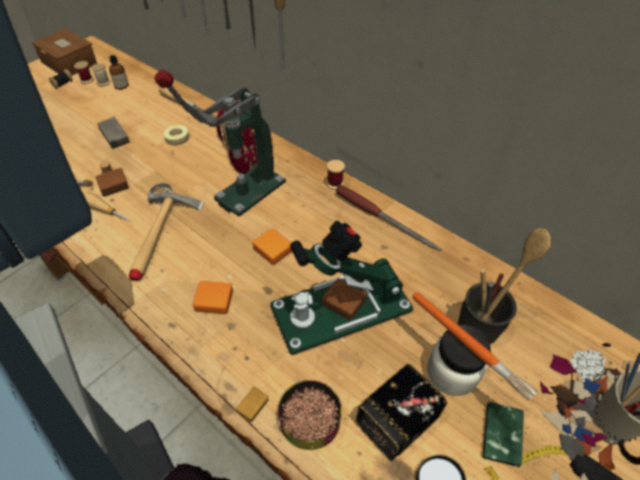

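View pics/top0.png

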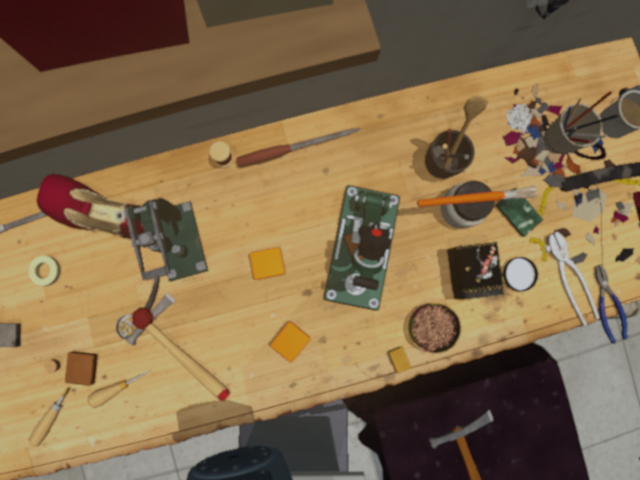

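The scene view shows the press at about (340,310): post (302,305), raised arm with its black knob at (340,240), brown heel (345,297). In the top view the press is at (362,247), post cap at (360,283). The possible mix-ups are the large green machine, scene (245,150) / top (165,240), and the orange pads, scene (272,245) and (212,296). I choose the small press with the brown heel.

```bash
python3 - <<'E'
from h import *
S=pickle.load(open('scene0.pkl','rb'));T=pickle.load(open('top0.pkl','rb'))
out=[]
for n,c in(('scene',S),('top',T)):
    P=cloud(c); hsv=cv2.cvtColor(c['frame'],cv2.COLOR_BGR2HSV)
    ctr=plane(c,*((340,310) if n=='scene' else (362,247)),0.016); print(n,'ctr',ctr)
    near=np.hypot(P[...,0]-ctr[0],P[...,1]-ctr[1])<0.17
    g=(hsv[...,0]>60)&(hsv[...,0]<95)&(hsv[...,1]>70)
    m=near&g&(P[...,2]>0.008)&(P[...,2]<0.024)
    m=cv2.morphologyEx(m.astype(np.uint8),cv2.MORPH_OPEN,np.ones((3,3)))>0
    uv=np.argwhere(m); pts=np.array([plane(c,u,v,0.016)[:2] for v,u in uv])
    r=cv2.minAreaRect((pts*1000).astype(np.float32)); print('base rect',r,len(pts),'z med',np.median(P[m][:,2]))
    z=P[...,2]
    tab=near&(z<0.006)&(z>-0.02); print('table z',np.median(z[tab]))
    # high things: post (grey)
    gm=near&(hsv[...,1]<60)&(z>0.06)&(z<0.095); q=P[gm]; print('grey high',len(q),np.median(q,0) if len(q) else '')
    ar=near&(z>0.1); q=P[ar]; print('arm',len(q),q.min(0),q.max(0))
    bl=near&(hsv[...,2]<60)&(hsv[...,1]<110)&(z>0.08); q=P[bl]; print('black',len(q),q.mean(0),q.min(0),q.max(0))
    red=near&((hsv[...,0]<6)|(hsv[...,0]>174))&(hsv[...,1]>150)&(z>0.1); q=P[red]; print('red',len(q),q.mean(0) if len(q) else '')
    br=near&(hsv[...,0]<16)&(hsv[...,1]>80)&(hsv[...,2]<140)&(z>0.03)&(z<0.055);print('heel',br.sum(),P[br].mean(0))
a=S['frame'][200:360,250:430];b=T['frame'][170:320,300:440]
cv2.imwrite('pics/crop1.png',np.hstack([cv2.resize(a,(400,400*160//180)),cv2.copyMakeBorder(cv2.resize(b,(331,355)),0,0,0,0,0)]))
E
```

```text
scene ctr [ 0.59039399 -0.16563151  0.016     ]
base rect ((593.3457641601562, -159.83250427246094), (107.60926818847656, 222.20309448242188), 77.90821075439453) 2670 z med 0.016148466476895995
table z 0.0005938521689390353
grey high 372 [ 0.5297206  -0.15020405  0.07803688]
arm 3017 [ 0.51256071 -0.31549617  0.10000145] [ 0.68135606 -0.12155054  0.224398  ]
black 1342 [ 0.57257168 -0.16251476  0.19092167] [ 0.51362994 -0.33547649  0.0800646 ] [ 0.66729011 -0.12597838  0.224398  ]
red 46 [ 0.60226448 -0.15886524  0.2106069 ]
heel 1068 [ 0.59311775 -0.16686164  0.04115609]
top ctr [ 0.59812048 -0.15649337  0.016     ]Traceback (most recent call last):
  File "<stdin>", line 12, in <module>
cv2.error: OpenCV(4.12.0) /io/opencv/modules/imgproc/src/convhull.cpp:143: error: (-215:Assertion failed) total >= 0 && (depth == CV_32F || depth == CV_32S) in function 'convexHull'
```

```bash
python3 - <<'E'
from h import *
S=pickle.load(open('scene0.pkl','rb'));T=pickle.load(open('top0.pkl','rb'))
cut=[]
for n,c in(('scene',S),('top',T)):
    P=cloud(c); z=P[...,2]; f=c['frame'].astype(int); hsv=cv2.cvtColor(c['frame'],cv2.COLOR_BGR2HSV)
    ctr=np.array([0.595,-0.160]); near=np.hypot(P[...,0]-ctr[0],P[...,1]-ctr[1])<0.15
    g=(f[...,1]>f[...,2]+8)&(f[...,1]>=f[...,0]-3)
    m=near&g&(z>0.006)&(z<0.028)
    m=cv2.morphologyEx(m.astype(np.uint8),cv2.MORPH_OPEN,np.ones((3,3)))
    cn=max(cv2.findContours(m,cv2.RETR_EXTERNAL,cv2.CHAIN_APPROX_NONE)[0],key=cv2.contourArea) if m.any() else None
    tab=near&(z<0.006)&(z>-0.02);print(n,'table z',np.median(z[tab]),'base z',np.median(z[m>0]) if m.any() else '',m.sum())
    pts=np.array([plane(c,u,v,0.016)[:2] for v,u in np.argwhere(m>0)])
    print('rect',cv2.minAreaRect((pts*1000).astype(np.float32)), 'from contour',cn is not None)
    # arm slice in base frame
    a=np.radians(-12.1); X=np.array([np.cos(a),np.sin(a)]);Y=np.array([-X[1],X[0]])
    d=P[...,:2]-np.array([.5933,-.1598]); bx=d@X; by=d@Y
    gg=near&g&(abs(by)<0.05)&(z>0.05)
    print('arm green: slope', np.polyfit(bx[gg],z[gg],1), 'by med',np.median(by[gg]))
    for b in np.arange(-.12,.12,.02):
        k=near&(abs(by)<.05)&(bx>b)&(bx<=b+.02)&(z>.05)
        if k.sum()>5: print(' bx %.2f n%d zmax %.3f z95 %.3f by %.3f'%(b+.01,k.sum(),z[k].max(),np.percentile(z[k],90),np.median(by[k])))
    gm=near&(hsv[...,1]<90)&(f.min(-1)>90)&(z>0.072)&(z<0.09)&(bx<-.04)&(abs(by)<.03); vv,uu=np.nonzero(gm)
    if len(uu)>5:
        q=P[gm]; print('post top',len(uu),(uu.mean(),vv.mean()),q.mean(0), 'bx,by mid',(bx[gm].min()+bx[gm].max())/2,(by[gm].min()+by[gm].max())/2,np.ptp(bx[gm]),np.ptp(by[gm]))
a=S['frame'][200:360,250:430];b=T['frame'][170:320,300:440]
cv2.imwrite('pics/crop1.png',np.hstack([cv2.resize(a,(400,355),interpolation=3),cv2.resize(b,(331,355),interpolation=3)]))
E
```

```text
scene table z 0.0006140308708612041 base z 0.01630071918776732 3471
rect ((596.8424682617188, -160.1431884765625), (109.07522583007812, 230.01129150390625), 78.10646057128906) from contour True
arm green: slope [-0.5626445   0.12602784] by med -0.007504893559568458
 bx -0.09 n36 zmax 0.081 z95 0.077 by 0.002
 bx -0.07 n557 zmax 0.205 z95 0.203 by -0.003
 bx -0.05 n325 zmax 0.192 z95 0.187 by -0.006
 bx -0.03 n492 zmax 0.216 z95 0.202 by -0.003
 bx -0.01 n730 zmax 0.224 z95 0.218 by -0.008
 bx 0.01 n548 zmax 0.217 z95 0.212 by -0.011
 bx 0.03 n300 zmax 0.198 z95 0.126 by -0.011
 bx 0.05 n190 zmax 0.111 z95 0.107 by -0.009
 bx 0.07 n238 zmax 0.094 z95 0.090 by -0.011
 bx 0.09 n368 zmax 0.077 z95 0.074 by -0.008
 bx 0.11 n56 zmax 0.071 z95 0.069 by -0.010
post top 227 (np.float64(301.5814977973568), np.float64(299.38766519823787)) [ 0.52482781 -0.14428259  0.07746116] bx,by mid -0.06863518315300593 0.0030282067711315573 0.030763957300373783 0.03291826562046801
top table z -0.0013323467106160503 base z 0.014682481421582794 1371
rect ((598.4691162109375, -156.51589965820312), (106.51262664794922, 228.7809600830078), 77.81031799316406) from contour True
arm green: slope [-0.78562138  0.14067364] by med 0.0021626882105151776
 bx -0.09 n22 zmax 0.077 z95 0.076 by 0.004
 bx -0.07 n344 zmax 0.206 z95 0.202 by 0.005
 bx -0.05 n272 zmax 0.191 z95 0.187 by 0.005
 bx -0.03 n336 zmax 0.215 z95 0.200 by 0.006
 bx -0.01 n402 zmax 0.222 z95 0.218 by 0.007
 bx 0.01 n392 zmax 0.216 z95 0.212 by 0.011
 bx 0.03 n148 zmax 0.199 z95 0.194 by 0.018
 bx 0.05 n198 zmax 0.110 z95 0.107 by 0.005
 bx 0.07 n213 zmax 0.093 z95 0.089 by 0.004
 bx 0.09 n333 zmax 0.076 z95 0.073 by 0.005
 bx 0.11 n67 zmax 0.070 z95 0.068 by 0.004
post top 44 (np.float64(355.8181818181818), np.float64(287.02272727272725)) [ 0.51891714 -0.13734988  0.07590164] bx,by mid -0.0698505342334832 0.0030231807344478293 0.03064110074359054 0.024938488552788594
```

View pics/crop1.png

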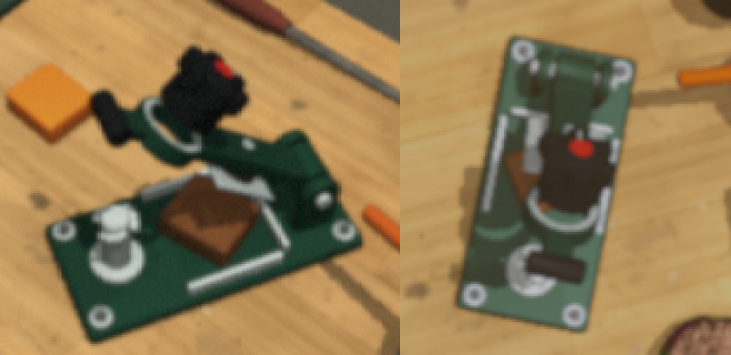

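The close crop confirms the choice: small green press, post and flanged cap at crop (118,225), brown heel at (210,215), arm raised about 0.72 rad with black roll (108,118) and knob (205,88). I move above the roll with the fingers shut and tool y across the arm.

>>> jog_arm(
  series=[
    [[0,0,-12,0,0,0.15,0],[0,0,-12,0,0,0.15,0],[0,0,-12,0,0,0.15,0],[0,0,-12,0,0,0.147,0],[9.2,-18.6,0,0,0,0,0],[9.2,-18.6,0,0,0,0,0],[9.2,-18.6,0,0,0,0,0],[9.2,-18.6,0,0,0,0,0],[9.2,-18.6,0,0,0,0,0],[9.2,-18.6,0,0,0,0,0]],
  ],
)

```text
time_s: 1.1
eef_pos: [0.2953, -0.4322, 0.2781]
eef_rot: [-0.001, 0.995, -0.103, -0.0]
wrist_force: [0.0, 0.1, -0.0]
opening: -0.003
grasp_force: 0.0
```

>>> jog_arm(
  series=[
    [[9.2,-18.6,0,0,0,0,0],[9.2,-18.6,0,0,0,0,0],[9.2,-18.6,0,0,0,0,0],[9.2,-18.6,0,0,0,0,0],[9.2,-18.6,0,0,0,0,0],[9.2,-18.6,0,0,0,0,0],[9.2,-18.6,0,0,0,0,0],[9.2,-18.6,0,0,0,0,0],[9.2,-18.6,0,0,0,0,0],[9.2,-18.6,0,0,0,0,0]],
  ],
)

```text
time_s: 2.1
eef_pos: [0.4233, -0.2694, 0.2782]
eef_rot: [-0.001, 0.995, -0.103, -0.001]
wrist_force: [0.1, 0.7, -0.2]
opening: -0.003
grasp_force: 0.0
```

>>> jog_arm(
  series=[
    [[9.2,-18.6,0,0,0,0,0],[9.2,-18.6,0,0,0,0,0],[9.2,-18.6,0,0,0,0,0],[9.2,-18.6,0,0,0,0,0],[9.2,-18.6,0,0,0,0,0],[9.2,-18.6,0,0,0,0,0],[9.2,-18.6,0,0,0,0,0],[9.2,-18.6,0,0,0,0,0],[0,0,0,0,0,0,0],[0,0,0,0,0,0,0]],
  ],
)

```text
time_s: 3.1
eef_pos: [0.5254, -0.1405, 0.2784]
eef_rot: [-0.0, 0.995, -0.103, -0.001]
wrist_force: [0.3, -0.4, -0.8]
opening: 0.003
grasp_force: 0.0
```

```bash
cat >> h.py <<'E'
C=np.array([.5977,-.158]); YAW=np.radians(-12.05); X=np.array([np.cos(YAW),np.sin(YAW)]); Y=np.array([-X[1],X[0]])
def st():
    from scipy.spatial.transform import Rotation as Q
    o=ctrl.get_obs(); p=o['eef_pos']; d=p[:2]-C; q=o['eef_rot']; m=Q.from_quat([q[1],q[2],q[3],q[0]]).as_matrix()
    print('t %.2f base x %.1f y %.1f z %.1f mm'%(o['time_s'],d@X*1e3,d@Y*1e3,p[2]*1e3),'xang %.2f tilt'%np.degrees(np.arctan2(m[1,0],m[0,0])),np.round(m[:2,2],4),'F',np.round(o['wrist_force'],1),'M',np.round(o['torque'],2),'open',round(o['opening']*85.4,1),'gf',round(o['grasp_force'],1),'q5 %.2f'%o['q'][5])
E
python3 -c "
from h import *
st()"
```

```text
t 3.10 base x -74.4 y 2.0 z 278.4 mm xang -11.84 tilt [-0.0017  0.0006] F [ 0.3 -0.4 -0.8] M [-0.03  0.   -0.01] open 0.2 gf 0.0 q5 1.30
```

>>> jog_arm(
  series=[
    [[0,0,10,0,0,0,0],[0,0,10,0,0,0,0],[0,0,10,0,0,0,0],[0,0,10,0,0,0,0],[0,0,10,0,0,0,0],[0,0,10,0,0,0,0],[0,0,6,0,0,0,0],[-0.5,0,4,0,0,0,0],[-1,0,3,0,0,0,0],[-1,0,3,0,0,0,0]],
  ],
)

```text
time_s: 4.1
eef_pos: [0.5237, -0.1416, 0.2034]
eef_rot: [0.0, 0.994, -0.105, 0.0]
wrist_force: [-0.9, -0.0, -0.2]
opening: -0.002
grasp_force: 0.0
```

```bash
python3 -c "
from h import *
st()
a0=np.arcsin((202.4-64)/212)
for a in np.linspace(a0,0,13): print(np.round([85-212*np.cos(a),64+212*np.sin(a)],1))"
```

```text
t 4.10 base x -75.8 y 0.6 z 203.4 mm xang -12.04 tilt [ 0.0005 -0.0003] F [-0.9 -0.  -0.2] M [-0.03  0.03  0.05] open -0.2 gf 0.0 q5 1.30
[-75.6 202.4]
[-83.5 192.6]
[-90.8 182.4]
[-97.5 171.8]
[-103.6  160.8]
[-109.   149.5]
[-113.7  137.8]
[-117.8  125.9]
[-121.1  113.8]
[-123.7  101.5]
[-125.5   89.1]
[-126.6   76.6]
[-127.   64.]
```

>>> jog_arm(
  series=[
    [[-7.9,0,9.8,0,0,0,0],[-7.3,0,10.2,0,0,0,0],[-6.7,0,10.6,0,0,0,0],[-6.1,0,11,0,0,0,0],[-5.4,0,11.3,0,0,0,0],[-4.7,0,11.7,0,0,0,0],[-4.1,0,11.9,0,0,0,0],[-3.3,0,10,0,0,0,0],[-2.6,0,8,0,0,0,0],[-1,0,5,0,0,0,0]],
  ],
)

```text
time_s: 5.1
eef_pos: [0.4751, -0.1311, 0.1028]
eef_rot: [-0.0, 0.994, -0.105, -0.0]
wrist_force: [-0.6, -0.1, -0.1]
opening: 0.001
grasp_force: 0.1
```

```bash
python3 -c "
from h import *
st()
c=snap('scene'); cv2.imwrite('pics/s2.png',cv2.resize(c['frame'][160:380,220:460],(720,660))[:600])"
```

```text
t 5.10 base x -125.6 y 0.7 z 102.8 mm xang -12.05 tilt [-0.0008  0.0005] F [-0.6 -0.1 -0.1] M [ 0.03 -0.01 -0.  ] open 0.1 gf 0.1 q5 1.27
```

View pics/s2.png

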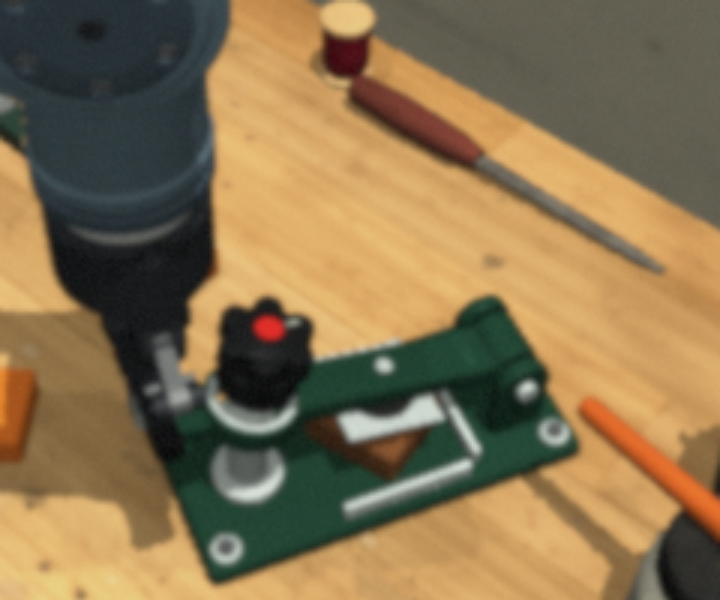

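The crop shows the arm following nicely: fingers on the roll at (165,390), knob at (265,350), pad just above the heel at (390,420). I continue down, slowly at the end.

>>> jog_arm(
  series=[
    [[-0.5,0,8,0,0,0,0],[-0.5,0,8,0,0,0,0],[-0.5,0,7,0,0,0,0],[-0.5,0,5,0,0,0,0],[0,0,4,0,0,0,0],[0,0,2,0,0,0,0],[0,0,1.5,0,0,0,0],[0,0,1,0,0,0,0],[0,0,0.5,0,0,0,0],[0,0,0,0,0,0,0]],
  ],
)

```text
time_s: 6.15
eef_pos: [0.4737, -0.1309, 0.0669]
eef_rot: [0.0, 0.994, -0.105, 0.0]
wrist_force: [-0.4, 0.1, 0.8]
opening: -0.001
grasp_force: 0.0
```

```bash
python3 -c "
from h import *
st()"
```

```text
t 6.15 base x -126.9 y 0.6 z 66.9 mm xang -12.04 tilt [ 0.0003 -0.0001] F [-0.4  0.1  0.8] M [ 0. -0.  0.] open -0.1 gf 0.0 q5 1.27
```

>>> jog_arm(
  series=[
    [[0,0,0.5,0,0,0,0],[0,0,0.5,0,0,0,0],[0,0,0.5,0,0,0,0],[0,0,0.4,0,0,0,0],[0,0,0.3,0,0,0,0],[0,0,0.3,0,0,0,0],[0,0,0,0,0,0,0],[0,0,0,0,0,0,0],[0,0,0,0,0,0,0],[0,0,0,0,0,0,0]],
  ],
)

```text
time_s: 7.15
eef_pos: [0.4736, -0.1308, 0.0643]
eef_rot: [-0.0, 0.994, -0.105, -0.0]
wrist_force: [0.3, -0.2, -0.0]
opening: -0.002
grasp_force: 0.0
```

```bash
python3 -c "
from h import *
st()"
```

```text
t 7.15 base x -127.1 y 0.7 z 64.3 mm xang -12.04 tilt [-0.  0.] F [ 0.3 -0.2 -0. ] M [ 0.   -0.01  0.  ] open -0.2 gf 0.0 q5 1.27
```

>>> jog_arm(
  series=[
    [[0,0,0.3,0,0,0,0],[0,0,0.3,0,0,0,0],[0,0,0.2,0,0,0,0],[0,0,0.2,0,0,0,0],[0,0,0,0,0,0,0],[0,0,0,0,0,0,0],[0,0,0,0,0,0,0],[0,0,0,0,0,0,0],[0,0,0,0,0,0,0],[0,0,0,0,0,0,0]],
  ],
)

```text
time_s: 8.15
eef_pos: [0.4736, -0.1309, 0.0635]
eef_rot: [0.0, 0.994, -0.105, 0.0]
wrist_force: [-2.6, 0.4, 5.3]
opening: -0.003
grasp_force: 2.6
```

```bash
python3 -c "
from h import *
st()"
```

```text
t 8.15 base x -127.0 y 0.6 z 63.5 mm xang -12.04 tilt [ 0.0001 -0.0001] F [-2.6  0.4  5.3] M [0.1  0.32 0.01] open -0.2 gf 2.6 q5 1.27
```

>>> jog_arm(
  series=[
    [[0,0,0.2,0,0,0,0],[0,0,0,0,0,0,0],[0,0,0.2,0,0,0,0],[0,0,0,0,0,0,0],[0,0,0,0,0,0,0],[0,0,0,0,0,0,0],[0,0,0,0,0,0,0],[0,0,0,0,0,0,0],[0,0,0,0,0,0,0],[0,0,0,0,0,0,0]],
  ],
)

```text
time_s: 9.15
eef_pos: [0.4737, -0.1309, 0.0632]
eef_rot: [0.0, 0.994, -0.105, 0.0]
wrist_force: [-1.7, 0.5, 5.8]
opening: 0.001
grasp_force: 3.4
```

```bash
python3 -c "
from h import *
st()"
```

```text
t 9.15 base x -127.0 y 0.6 z 63.2 mm xang -12.04 tilt [ 0.     -0.0001] F [-1.7  0.5  5.8] M [ 0.17  0.4  -0.03] open 0.1 gf 3.4 q5 1.27
```

>>> jog_arm(
  series=[
    [[0,0,0.3,0,0,0,0],[0,0,0,0,0,0,0],[0,0,0.3,0,0,0,0],[0,0,0,0,0,0,0],[0,0,0,0,0,0,0],[0,0,0,0,0,0,0],[0,0,0,0,0,0,0],[0,0,0,0,0,0,0],[0,0,0,0,0,0,0],[0,0,0,0,0,0,0]],
  ],
)

```text
time_s: 10.15
eef_pos: [0.4736, -0.1309, 0.0629]
eef_rot: [0.0, 0.994, -0.105, -0.0]
wrist_force: [-3.2, 1.7, 9.9]
opening: 0.001
grasp_force: 4.7
```

```bash
python3 -c "
from h import *
st()"
```

```text
t 10.15 base x -127.0 y 0.6 z 62.9 mm xang -12.04 tilt [-0.0001 -0.0001] F [-3.2  1.7  9.9] M [ 0.26  0.57 -0.02] open 0.0 gf 4.7 q5 1.27
```

>>> jog_arm(
  series=[
    [[0,0,-3,0,0,0,0],[-2,0,-10,0,0,0,0],[-5,0,-15,0,0,0,85],[-10,0,-20,0,0,0,85],[-15,0,-20,0,0,0,85],[-15,0,-20,0,0,0,85],[-15,0,-20,0,0,0,85],[-15,0,-20,0,0,0,85],[0,0,-15,0,0,0,85],[0,0,0,0,0,0,85]],
  ],
)

```text
time_s: 11.15
eef_pos: [0.3993, -0.1155, 0.2078]
eef_rot: [0.001, 0.994, -0.105, 0.002]
wrist_force: [-0.0, 0.2, -0.8]
opening: 0.996
grasp_force: 0.0
```

```bash
cat > look.py <<'E'
from h import *
import sys
tag=sys.argv[1]; st(); ims=[]
for n in('scene','top'):
    c=snap(n); pickle.dump(c,open(f'{n}{tag}.pkl','wb')); f=c['frame']; fi=f.astype(int)
    P=cloud(c); z=P[...,2]; d=P[...,:2]-C; bx=d@X; by=d@Y
    near=(abs(bx+.075)<.045)&(abs(by)<.045)
    tp=near&(z>.1)&(z<.135)
    q=P[tp]; 
    if len(q)>10:
        zt=np.percentile(z[tp],90); top=tp&(z>zt-.006)
        vv,uu=np.nonzero(top); w=np.array([plane(c,u,v,zt)[:2] for u,v in zip(uu,vv)]); w=(w-C); wb=np.c_[w@X,w@Y]*1e3
        (cx,cy),r=cv2.minEnclosingCircle(wb.astype(np.float32))
        print(n,'knob top z %.4f'%zt,'mean',wb.mean(0).round(1),'circle',round(cx,1),round(cy,1),round(r,1),len(uu))
    red=near&(fi[...,2]>150)&(fi[...,1]<90)&(fi[...,0]<90)
    vv,uu=np.nonzero(red)
    if len(uu): 
        w=plane(c,uu.mean(),vv.mean(),0.118)[:2]-C; print('red',(w@X*1e3).round(1),(w@Y*1e3).round(1),z[red].mean())
    arm=(abs(by)<.02)&(bx>0)&(bx<.06)&(z>.045)&(z<.085); print('arm top z',np.median(z[arm]))
    br=(abs(bx-.005)<.05)&(abs(by)<.05)&(z>.03)&(z<.05)&(fi[...,2]>fi[...,0]+25)&(fi[...,2]<190); 
    if br.any(): print('heel',(bx[br].min()*1e3,bx[br].max()*1e3,by[br].min()*1e3,by[br].max()*1e3))
    u0,v0=(235,215) if n=='scene' else (290,180)
    ims.append(cv2.resize(f[v0:v0+150,u0:u0+150],(400,400),interpolation=3))
cv2.imwrite(f'pics/look{tag}.png',np.hstack(ims))
E
python3 look.py 3
```

```text
t 11.15 base x -202.9 y 0.1 z 207.8 mm xang -12.05 tilt [ 0.0046 -0.0029] F [-0.   0.2 -0.8] M [-0.02  0.03  0.04] open 85.0 gf 0.0 q5 1.21
scene knob top z 0.1192 mean [-75.3  -3.2] circle -75.6 -3.4 27.4 616
red -73.0 2.3 0.11943727582612253
arm top z 0.06375511083087104
heel (np.float64(-8.099666367668583), np.float64(18.411994342723688), np.float64(-37.81463593617529), np.float64(39.640181529537884))
top knob top z 0.1180 mean [-73.3   0.9] circle -74.0 0.9 26.7 563
red -73.7 1.1 0.11794152739338644
arm top z 0.06231399254610015
heel (np.float64(-26.957524096726573), np.float64(17.168808097361307), np.float64(-35.29179943843648), np.float64(41.428471479637736))
```

View pics/look3.png

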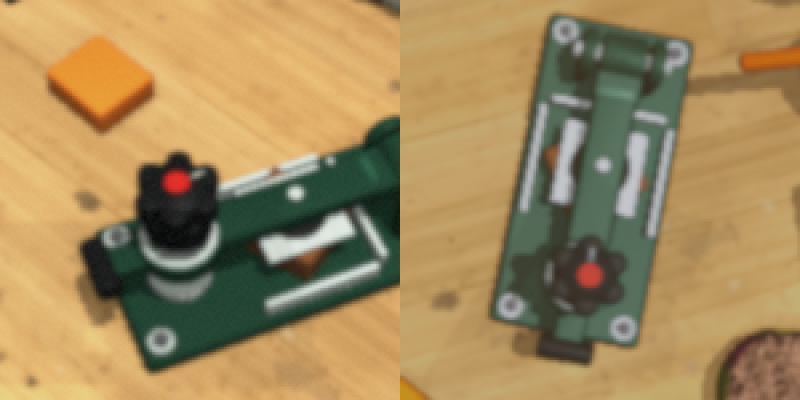

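The arm lies level (top 63 mm), the knob stands over the post at right-crop (588,275), and the heel is still between its fences. I measure the lobe phase from the top view.

```bash
python3 - <<'E'
from h import *
for n in('top','scene'):
    c=pickle.load(open(n+'3.pkl','rb')); P=cloud(c); z=P[...,2]; d=P[...,:2]-C; bx=d@X; by=d@Y
    m=((abs(bx+.075)<.04)&(abs(by)<.04)&(z>.110)&(z<.135)).astype(np.uint8)
    cn=max(cv2.findContours(m,0,cv2.CHAIN_APPROX_NONE)[0],key=cv2.contourArea)[:,0]
    w=np.array([plane(c,u,v,.117)[:2]-C for u,v in cn]); w=np.c_[w@X,w@Y]*1e3
    o=np.mean([w.max(0),w.min(0)],0)
    th=np.arctan2(w[:,1]-o[1],w[:,0]-o[0]); r=np.hypot(*(w-o).T)
    t=np.linspace(-np.pi,np.pi,360,endpoint=False); i=np.argsort(th); rr=np.interp(t,th[i],r[i],period=2*np.pi)
    h=(rr*np.exp(-6j*t)).mean(); print(n,o.round(1),'phase rad',-np.angle(h)/-6*1, 'amp',2*abs(h),rr.min(),rr.max())
    # lobe direction: r ~ cos(6(t-t0)) -> angle(h) = -6 t0
    print('lobe t0 =',-np.angle(h)/6)
E
```

```text
top [-73.7   0.3] phase rad -0.09540207622183224 amp 3.8139943256454245 17.918813641605087 27.287094924262302
lobe t0 = 0.09540207622183224
scene [-74.9  -2.7] phase rad -0.10091103062455052 amp 3.6158541833398616 18.376768462583865 28.5251963606372
lobe t0 = 0.10091103062455052
```

>>> jog_arm(
  series=[
    [[10,0,0,0,0,0,85],[15,0,0,0,0,0,85],[20,0,0,0,0,0,85],[20,0,0,0,0,0,85],[20,0,0,0,0,0,85],[20,0,0,0,0,0,85],[15,0,0,0,0,0,85],[8,0,0,0,0,0,85],[0,0,0,0,0,0,85],[0,0,0,0,0,0,85]],
  ],
)

```text
time_s: 12.25
eef_pos: [0.523, -0.1412, 0.2044]
eef_rot: [-0.0, 0.994, -0.105, -0.001]
wrist_force: [-0.4, -0.2, 0.4]
opening: 0.993
grasp_force: 0.0
```

```bash
python3 -c "
from h import *
st()"
```

```text
t 12.25 base x -76.6 y 0.9 z 204.4 mm xang -12.03 tilt [-0.0017  0.0008] F [-0.4 -0.2  0.4] M [-0.02  0.03  0.02] open 84.8 gf 0.0 q5 1.30
```

>>> jog_arm(
  series=[
    [[1.6,0.9,8,0,0,0,85],[0,0,15,0,0,-0.05,85],[0,0,15,0,0,-0.048,85],[0,0,15,0,0,0,85],[0,0,15,0,0,0,85],[0,0,15,0,0,0,85],[0,0,15,0,0,0,85],[0,0,12,0,0,0,85],[0,0,8,0,0,0,85],[0,0,0,0,0,0,85]],
  ],
)

```text
time_s: 13.25
eef_pos: [0.524, -0.1423, 0.086]
eef_rot: [-0.0, 0.998, -0.056, -0.001]
wrist_force: [-0.3, 0.6, -0.4]
opening: 0.997
grasp_force: 0.0
```

>>> jog_arm(
  series=[
    [[0,0,0,0,0,0,60],[0,0,0,0,0,0,54],[0,0,0,0,0,0,50],[0,0,0,0,0,0,46],[0,0,0,0,0,0,40],[0,0,0,0,0,0,40],[0,0,0,0,0,0,40],[0,0,0,0,0,0,40],[0,0,0,0,0,0,40],[0,0,0,0,0,0,40]],
  ],
)

```text
time_s: 14.25
eef_pos: [0.5254, -0.1424, 0.0876]
eef_rot: [-0.0, 0.998, -0.056, 0.001]
wrist_force: [4.0, 4.6, 1.8]
opening: 0.567
grasp_force: 61.5
```

```bash
python3 -c "
from h import *
st()"
```

```text
t 14.25 base x -73.9 y 0.1 z 87.6 mm xang -6.43 tilt [0.0013 0.0003] F [4.  4.6 1.8] M [ 0.71 -0.55 -0.01] open 48.4 gf 61.5 q5 1.20
```

>>> jog_arm(
  series=[
    [[0.4,-0.5,0,0,0,0,40],[0.4,-0.5,0,0,0,0,40],[0,0,0.7,0,0,0,40],[0,0,0.7,0,0,0,40],[0,0,0.7,0,0,0,40],[0,0,0.7,0,0,0,40],[0,0,0.7,0,0,0,40],[0,0,0,0,0,0,40],[0,0,0,0,0,0,40],[0,0,0,0,0,0,40]],
  ],
)

```text
time_s: 15.25
eef_pos: [0.5256, -0.1422, 0.0838]
eef_rot: [0.0, 0.998, -0.056, -0.0]
wrist_force: [-2.0, -3.4, 2.1]
opening: 0.564
grasp_force: 61.7
```

```bash
python3 -c "
from h import *
st()"
```

```text
t 15.25 base x -73.8 y 0.4 z 83.8 mm xang -6.43 tilt [-0.0002 -0.0006] F [-2.  -3.4  2.1] M [-0.82  0.36  0.02] open 48.2 gf 61.7 q5 1.20
```

>>> jog_arm(
  series=[
    [[-0.3,0.4,0.3,0,0,0,40],[0,0,0.4,0,0,0,40],[0,0,0.4,0,0,0,40],[0,0,0.4,0,0,0,40],[0,0,0.4,0,0,0,40],[0,0,0.4,0,0,0,40],[0,0,0,0,0,0,40],[0,0,0,0,0,0,40],[0,0,0,0,0,0,40],[0,0,0,0,0,0,40]],
  ],
)

```text
time_s: 16.25
eef_pos: [0.5256, -0.1422, 0.082]
eef_rot: [0.0, 0.998, -0.056, 0.0]
wrist_force: [-3.2, -2.0, 6.2]
opening: 0.563
grasp_force: 62.2
```

```bash
python3 -c "
from h import *
st()"
```

```text
t 16.25 base x -73.8 y 0.4 z 82.0 mm xang -6.42 tilt [ 0.0004 -0.0002] F [-3.2 -2.   6.2] M [-0.5   0.41  0.02] open 48.1 gf 62.2 q5 1.20
```

>>> jog_arm(
  series=[
    [[0,0,0.3,0,0,0,40],[0,0,0,0,0,0,40],[0,0,-0.1,0,0,-0.03,40],[0,0,-0.1,0,0,-0.03,40],[0,0,-0.1,0,0,-0.03,40],[0,0,-0.1,0,0,-0.03,40],[0,0,-0.1,0,0,-0.03,40],[0,0,0,0,0,0,40],[0,0,0,0,0,0,40],[0,0,0,0,0,0,40]],
  ],
)

```text
time_s: 17.25
eef_pos: [0.5257, -0.1422, 0.0825]
eef_rot: [0.0, 1.0, 0.019, 0.0]
wrist_force: [-3.4, -2.2, 8.9]
opening: 0.563
grasp_force: 62.3
```

```bash
python3 -c "
from h import *
st()"
```

```text
t 17.25 base x -73.7 y 0.4 z 82.5 mm xang 2.17 tilt [ 0.0005 -0.0001] F [-3.4 -2.2  8.9] M [-0.35  0.53  0.02] open 48.1 gf 62.3 q5 1.05
```

>>> jog_arm(
  series=[
    [[0,0,-0.1,0,0,-0.03,40],[0,0,-0.1,0,0,-0.03,40],[0,0,-0.11,0,0,-0.03,40],[0,0,-0.11,0,0,-0.03,40],[0,0,-0.11,0,0,-0.03,40],[0,0,0,0,0,0,40],[0,0,0,0,0,0,40],[0,0,0,0,0,0,40],[0,0,0,0,0,0,40],[0,0,0,0,0,0,40]],
  ],
)

```text
time_s: 18.25
eef_pos: [0.5257, -0.1421, 0.083]
eef_rot: [0.0, 0.996, 0.094, 0.0]
wrist_force: [-2.4, -0.9, 10.0]
opening: 0.565
grasp_force: 62.3
```

```bash
python3 -c "
from h import *
st()"
```

```text
t 18.25 base x -73.8 y 0.5 z 83.0 mm xang 10.76 tilt [ 0.0004 -0.    ] F [-2.4 -0.9 10. ] M [-0.32  0.48 -0.03] open 48.2 gf 62.3 q5 0.90
```

>>> jog_arm(
  series=[
    [[0,0,-0.11,0,0,-0.03,40],[0,0,-0.11,0,0,-0.03,40],[0,0,-0.11,0,0,-0.03,40],[0,0,-0.11,0,0,-0.03,40],[0,0,-0.11,0,0,-0.03,40],[0,0,0,0,0,0,40],[0,0,0,0,0,0,40],[0,0,0,0,0,0,40],[0,0,0,0,0,0,40],[0,0,0,0,0,0,40]],
  ],
)

```text
time_s: 19.25
eef_pos: [0.5257, -0.142, 0.0836]
eef_rot: [0.0, 0.986, 0.168, 0.0]
wrist_force: [-3.1, -1.0, 8.7]
opening: 0.566
grasp_force: 62.3
```

>>> jog_arm(
  series=[
    [[0,0,-0.1,0,0,-0.03,40],[0,0,-0.1,0,0,-0.03,40],[0,0,-0.1,0,0,-0.03,40],[0,0,-0.1,0,0,-0.03,40],[0,0,0,0,0,0,40],[0,0,0,0,0,0,40],[0,0,0,0,0,0,40],[0,0,0,0,0,0,40],[0,0,0,0,0,0,40],[0,0,0,0,0,0,40]],
  ],
)

```text
time_s: 20.25
eef_pos: [0.5257, -0.142, 0.084]
eef_rot: [-0.0, 0.974, 0.227, 0.0]
wrist_force: [-3.0, -1.4, 8.2]
opening: 0.562
grasp_force: 62.3
```

>>> jog_arm(
  series=[
    [[0,0,-0.1,0,0,-0.03,40],[0,0,-0.1,0,0,-0.03,40],[0,0,-0.1,0,0,-0.03,40],[0,0,-0.1,0,0,-0.03,40],[0,0,0,0,0,0,40],[0,0,0,0,0,0,40],[0,0,0,0,0,0,40],[0,0,0,0,0,0,40],[0,0,0,0,0,0,40],[0,0,0,0,0,0,40]],
  ],
)

```text
time_s: 21.25
eef_pos: [0.5256, -0.1419, 0.0842]
eef_rot: [-0.0, 0.959, 0.285, 0.0]
wrist_force: [-2.1, -0.7, 8.2]
opening: 0.565
grasp_force: 62.3
```

>>> jog_arm(
  series=[
    [[0,0,-0.1,0,0,-0.03,40],[0,0,-0.1,0,0,-0.03,40],[0,0,-0.1,0,0,-0.03,40],[0,0,-0.1,0,0,-0.03,40],[0,0,0,0,0,0,40],[0,0,0,0,0,0,40],[0,0,0,0,0,0,40],[0,0,0,0,0,0,40],[0,0,0,0,0,0,40],[0,0,0,0,0,0,40]],
  ],
)

```text
time_s: 22.25
eef_pos: [0.5255, -0.1419, 0.084]
eef_rot: [-0.0, 0.94, 0.342, 0.0]
wrist_force: [-0.3, -0.1, 2.6]
opening: 0.563
grasp_force: 62.1
```

```bash
python3 -c "
from h import *
st()"
```

```text
t 22.25 base x -74.0 y 0.6 z 84.0 mm xang 39.98 tilt [0.0001 0.0003] F [-0.3 -0.1  2.6] M [ 0.06 -0.1   0.04] open 48.1 gf 62.1 q5 0.39
```

>>> jog_arm(
  series=[
    [[0,0,0.4,0,0,0,40],[0,0,0.4,0,0,0,40],[0,0,0.4,0,0,0,40],[0,0,0.4,0,0,-0.01,40],[0,0,0.4,0,0,-0.01,40],[0,0,0.4,0,0,-0.01,40],[0,0,0,0,0,0,40],[0,0,0,0,0,0,40],[0,0,0,0,0,0,40],[0,0,0,0,0,0,40]],
  ],
)

```text
time_s: 23.25
eef_pos: [0.5255, -0.142, 0.0816]
eef_rot: [-0.0, 0.934, 0.356, 0.0]
wrist_force: [-0.0, 2.3, 5.7]
opening: 0.568
grasp_force: 62.0
```

```bash
python3 -c "
from h import *
st()"
```

```text
t 23.25 base x -74.0 y 0.6 z 81.6 mm xang 41.72 tilt [0.0001 0.0003] F [-0.   2.3  5.7] M [ 0.1  -0.07  0.07] open 48.5 gf 62.0 q5 0.36
```

>>> jog_arm(
  series=[
    [[0,0,0.5,0,0,0,40],[0,0,0.5,0,0,0,40],[0,0,0.5,0,0,0,40],[0,0,0.5,0,0,0,40],[0,0,0.5,0,0,0,40],[0,0,0.3,0,0,0,40],[0,0,0,0,0,0,40],[0,0,0,0,0,0,40],[0,0,0,0,0,0,40],[0,0,0,0,0,0,40]],
  ],
)

```text
time_s: 24.25
eef_pos: [0.5255, -0.142, 0.0788]
eef_rot: [-0.0, 0.935, 0.356, 0.0]
wrist_force: [1.7, 1.6, 5.1]
opening: 0.567
grasp_force: 62.0
```

```bash
python3 -c "
from h import *
st()"
```

```text
t 24.25 base x -74.0 y 0.5 z 78.8 mm xang 41.70 tilt [0.0001 0.0002] F [1.7 1.6 5.1] M [ 0.35 -0.28 -0.03] open 48.4 gf 62.0 q5 0.36
```

>>> jog_arm(
  series=[
    [[0,0,0.4,0,0,0,40],[0,0,0.4,0,0,0,40],[0,0,0.4,0,0,0,40],[0,0,0.4,0,0,0,40],[0,0,0.3,0,0,0,40],[0,0,0.3,0,0,0,40],[0,0,0,0,0,0,40],[0,0,0,0,0,0,40],[0,0,0,0,0,0,40],[0,0,0,0,0,0,40]],
  ],
)

```text
time_s: 25.25
eef_pos: [0.5254, -0.1421, 0.0766]
eef_rot: [-0.0, 0.935, 0.356, 0.0]
wrist_force: [0.6, 3.6, 3.7]
opening: 0.567
grasp_force: 62.0
```

```bash
python3 -c "
from h import *
st()"
```

```text
t 25.25 base x -74.0 y 0.5 z 76.6 mm xang 41.70 tilt [0.0001 0.0001] F [0.6 3.6 3.7] M [ 0.62 -0.35  0.05] open 48.4 gf 62.0 q5 0.36
```

>>> jog_arm(
  series=[
    [[0,0,0.4,0,0,0,40],[0,0,0.4,0,0,0,40],[0,0,0.2,0,0,0.02,40],[0,0,0,0,0,0.04,40],[0,0,0,0,0,0.04,40],[0,0,0,0,0,0.04,40],[0,0,0,0,0,0.04,40],[0,0,0,0,0,0,40],[0,0,0,0,0,0,40],[0,0,0,0,0,0,40]],
  ],
)

```text
time_s: 26.25
eef_pos: [0.5255, -0.1421, 0.0758]
eef_rot: [-0.0, 0.963, 0.27, 0.0]
wrist_force: [0.1, 3.1, 6.0]
opening: 0.564
grasp_force: 62.3
```

```bash
python3 -c "
from h import *
st()"
```

```text
t 26.25 base x -74.0 y 0.5 z 75.8 mm xang 31.38 tilt [0.0001 0.    ] F [0.1 3.1 6. ] M [ 0.72 -0.18 -0.03] open 48.2 gf 62.3 q5 0.54
```

>>> jog_arm(
  series=[
    [[0,0,0,0,0,0.05,40],[0,0,0,0,0,0.05,40],[0,0,0,0,0,0.05,40],[0,0,0,0,0,0.05,40],[0,0,0,0,0,0.05,40],[0,0,0,0,0,0.05,40],[0,0,0,0,0,0,40],[0,0,0,0,0,0,40],[0,0,0,0,0,0,40],[0,0,0,0,0,0,40]],
  ],
)

```text
time_s: 27.25
eef_pos: [0.5255, -0.1423, 0.0758]
eef_rot: [0.0, 0.992, 0.124, 0.0]
wrist_force: [0.6, 3.8, 6.2]
opening: 0.568
grasp_force: 62.3
```

```bash
python3 -c "
from h import *
st()"
```

```text
t 27.25 base x -73.9 y 0.3 z 75.8 mm xang 14.19 tilt [ 0.0002 -0.0001] F [0.6 3.8 6.2] M [ 0.63 -0.24 -0.03] open 48.5 gf 62.3 q5 0.84
```

>>> jog_arm(
  series=[
    [[0,0,0,0,0,0.05,40],[0,0,0,0,0,0.05,40],[0,0,0,0,0,0.05,40],[0,0,0,0,0,0.05,40],[0,0,0,0,0,0,40],[0,0,0,0,0,0,40],[0,0,0,0,0,0,40],[0,0,0,0,0,0,40],[0,0,0,0,0,0,40],[0,0,0,0,0,0,40]],
  ],
)

```text
time_s: 28.25
eef_pos: [0.5255, -0.1423, 0.0758]
eef_rot: [0.0, 1.0, 0.024, 0.0]
wrist_force: [0.8, 3.1, 7.0]
opening: 0.567
grasp_force: 62.3
```

```bash
python3 -c "
from h import *
st()"
```

```text
t 28.25 base x -73.9 y 0.3 z 75.8 mm xang 2.73 tilt [ 0.0002 -0.0003] F [0.8 3.1 7. ] M [ 0.6  -0.23  0.  ] open 48.4 gf 62.3 q5 1.04
```

>>> jog_arm(
  series=[
    [[0,0,0,0,0,0.05,40],[0,0,0,0,0,0.05,40],[0,0,0,0,0,0.05,40],[0,0,0,0,0,0,40],[0,0,0,0,0,0,40],[0,0,0,0,0,0,40],[0,0,0,0,0,0,40],[0,0,0,0,0,0,40],[0,0,0,0,0,0,40],[0,0,0,0,0,0,40]],
  ],
)

```text
time_s: 29.25
eef_pos: [0.5255, -0.1424, 0.0758]
eef_rot: [0.0, 0.999, -0.051, 0.0]
wrist_force: [1.2, 3.3, 6.3]
opening: 0.566
grasp_force: 62.3
```

```bash
python3 -c "
from h import *
st()"
```

```text
t 29.25 base x -73.8 y 0.2 z 75.8 mm xang -5.86 tilt [ 0.0002 -0.0004] F [1.2 3.3 6.3] M [ 0.56 -0.25 -0.06] open 48.4 gf 62.3 q5 1.19
```

>>> jog_arm(
  series=[
    [[0,0,0,0,0,0.05,40],[0,0,0,0,0,0.05,40],[0,0,0,0,0,0.02,40],[0,0,0,0,0,0,40],[0,0,0,0,0,0,40],[0,0,0,0,0,0,40],[0,0,0,0,0,0,40],[0,0,0,0,0,0,40],[0,0,0,0,0,0,40],[0,0,0,0,0,0,40]],
  ],
)

```text
time_s: 30.25
eef_pos: [0.5255, -0.1424, 0.0756]
eef_rot: [0.0, 0.994, -0.111, 0.0]
wrist_force: [1.4, 1.0, 3.1]
opening: 0.568
grasp_force: 62.2
```

```bash
python3 -c "
from h import *
st()"
```

```text
t 30.25 base x -73.9 y 0.2 z 75.6 mm xang -12.72 tilt [ 0.0001 -0.0004] F [1.4 1.  3.1] M [ 0.04 -0.23  0.01] open 48.5 gf 62.2 q5 1.31
```

>>> jog_arm(
  series=[
    [[0,0,0.1,0,0,0.04,40],[0,0,0.1,0,0,0.04,40],[0,0,0.1,0,0,0.02,40],[0,0,0,0,0,0,40],[0,0,0,0,0,0,40],[0,0,0,0,0,0,40],[0,0,0,0,0,0,40],[0,0,0,0,0,0,40],[0,0,0,0,0,0,40],[0,0,0,0,0,0,40]],
  ],
)

```text
time_s: 31.25
eef_pos: [0.5254, -0.1423, 0.0753]
eef_rot: [0.0, 0.987, -0.16, 0.0]
wrist_force: [0.4, 0.1, 5.7]
opening: 0.566
grasp_force: 62.1
```

```bash
python3 -c "
from h import *
st()"
```

```text
t 31.25 base x -74.0 y 0.2 z 75.3 mm xang -18.45 tilt [ 0.     -0.0003] F [0.4 0.1 5.7] M [-0.17 -0.12  0.03] open 48.3 gf 62.1 q5 1.41
```

>>> jog_arm(
  series=[
    [[0,0,0,0,0,0.04,40],[0,0,0,0,0,0.04,40],[0,0,0,0,0,0,40],[0,0,0,0,0,0,40],[0,0,0,0,0,0,40],[0,0,0,0,0,0,40],[0,0,0,0,0,0,40],[0,0,0,0,0,0,40],[0,0,0,0,0,0,40],[0,0,0,0,0,0,40]],
  ],
)

```text
time_s: 32.25
eef_pos: [0.5253, -0.1423, 0.0751]
eef_rot: [0.0, 0.98, -0.2, -0.0]
wrist_force: [2.1, -3.2, 0.3]
opening: 0.565
grasp_force: 62.0
```

```bash
python3 -c "
from h import *
st()"
```

```text
t 32.25 base x -74.0 y 0.3 z 75.1 mm xang -23.04 tilt [-0.0001 -0.0001] F [ 2.1 -3.2  0.3] M [-0.61 -0.31  0.03] open 48.3 gf 62.0 q5 1.49
```

>>> jog_arm(
  series=[
    [[0,0,0.15,0,0,0.03,40],[0,0,0.15,0,0,0.03,40],[0,0,0.1,0,0,0.02,40],[0,0,0,0,0,0,40],[0,0,0,0,0,0,40],[0,0,0,0,0,0,40],[0,0,0,0,0,0,40],[0,0,0,0,0,0,40],[0,0,0,0,0,0,40],[0,0,0,0,0,0,40]],
  ],
)

```text
time_s: 33.25
eef_pos: [0.5253, -0.1422, 0.0749]
eef_rot: [0.0, 0.971, -0.239, -0.0]
wrist_force: [-1.5, -3.1, 3.9]
opening: 0.561
grasp_force: 62.0
```

```bash
python3 -c "
from h import *
st()"
```

```text
t 33.25 base x -74.1 y 0.3 z 74.9 mm xang -27.63 tilt [-0.0002 -0.0001] F [-1.5 -3.1  3.9] M [-0.62  0.17  0.03] open 47.9 gf 62.0 q5 1.57
```

>>> jog_arm(
  series=[
    [[0,0,0,0,0,0.04,40],[0,0,0,0,0,0.04,40],[0,0,0,0,0,0,40],[0,0,0,0,0,0,40],[0,0,0,0,0,0,40],[0,0,0,0,0,0,40],[0,0,0,0,0,0,40],[0,0,0,0,0,0,40],[0,0,0,0,0,0,40],[0,0,0,0,0,0,40]],
  ],
)

```text
time_s: 34.25
eef_pos: [0.5253, -0.1422, 0.0747]
eef_rot: [0.0, 0.961, -0.277, -0.0]
wrist_force: [-0.7, -3.8, 1.4]
opening: 0.568
grasp_force: 61.9
```

```bash
python3 -c "
from h import *
st()"
```

```text
t 34.25 base x -74.1 y 0.3 z 74.7 mm xang -32.20 tilt [-0.0003 -0.0001] F [-0.7 -3.8  1.4] M [-0.9   0.05  0.02] open 48.5 gf 61.9 q5 1.65
```

```bash
cat > avg.py <<'E'
from h import *
L=[]
for i in range(8):
    ctrl.camera('top'); o=ctrl.get_obs(); L.append(np.r_[o['wrist_force'],o['torque'],o['joint_efforts'][5],o['eef_pos'][2]*1e3])
L=np.array(L); print('F,M,eff5,z',L.mean(0).round(3)); print('sd',L.std(0).round(3)); print(o['time_s'])
E
python3 avg.py
```

```text
F,M,eff5,z [-1.1350e+00 -4.9080e+00  9.8700e-01 -8.6100e-01  2.8000e-02  6.0000e-03
  1.5000e-02  7.4735e+01]
sd [0.218 0.37  0.4   0.035 0.015 0.027 0.    0.013]
34.65
```

>>> jog_arm(
  series=[
    [[0,0,0,0,0,0,40],[0,0,0,0,0,0,40],[0,0,0,0,0,0,40],[0,0,0,0,0,0,40],[0,0,0,0,0,0,40],[0,0,0,0,0,0,40],[0,0,0.05,0,0,0.015,40],[0,0,0.05,0,0,0.015,40],[0,0,0.05,0,0,0.015,40],[0,0,0.05,0,0,0.015,40]],
  ],
)

```text
time_s: 35.65
eef_pos: [0.5253, -0.1422, 0.0746]
eef_rot: [0.0, 0.952, -0.306, -0.0]
wrist_force: [-1.7, -4.1, 0.4]
opening: 0.568
grasp_force: 61.9
```

```bash
python3 -c "
from h import *
st(); print(ctrl.get_obs()['joint_efforts'][5])"; python3 avg.py
```

```text
t 35.65 base x -74.2 y 0.3 z 74.6 mm xang -35.66 tilt [-0.0004 -0.0002] F [-1.7 -4.1  0.4] M [-0.85 -0.01  0.45] open 48.5 gf 61.9 q5 1.71
0.2744318079203367
F,M,eff5,z [-1.9620e+00 -5.2860e+00  1.4160e+00 -8.3300e-01  5.5000e-02  3.0400e-01
  3.2100e-01  7.4594e+01]
sd [0.301 0.522 0.714 0.028 0.025 0.035 0.051 0.017]
36.05
```

>>> jog_arm(
  series=[
    [[0,0,0.05,0,0,0.015,40],[0,0,0.05,0,0,0.015,40],[0,0,0.05,0,0,0.015,40],[0,0,0,0,0,0,40],[0,0,0,0,0,0,40],[0,0,0,0,0,0,40],[0,0,0,0,0,0,40],[0,0,0,0,0,0,40],[0,0,0,0,0,0,40],[0,0,0,0,0,0,40]],
  ],
)

```text
time_s: 37.05
eef_pos: [0.5252, -0.1422, 0.0744]
eef_rot: [0.0, 0.945, -0.327, -0.0]
wrist_force: [-1.9, -6.3, 2.0]
opening: 0.561
grasp_force: 61.9
```

```bash
python3 avg.py; python3 -c "
from h import *
st()"
```

```text
F,M,eff5,z [-1.9470e+00 -4.9470e+00  1.6650e+00 -8.0800e-01  3.8000e-02  3.0100e-01
  2.9600e-01  7.4456e+01]
sd [0.43  0.384 0.483 0.03  0.037 0.027 0.    0.015]
37.45
t 37.45 base x -74.1 y 0.3 z 74.5 mm xang -38.23 tilt [-0.0004 -0.0002] F [-2.3 -4.9  1.6] M [-0.81 -0.02  0.33] open 47.9 gf 61.9 q5 1.76
```

>>> jog_arm(
  series=[
    [[0,0,0.05,0,0,0.015,40],[0,0,0.05,0,0,0.015,40],[0,0,0.05,0,0,0.015,40],[0,0,0.05,0,0,0.015,40],[0,0,0,0,0,0,40],[0,0,0,0,0,0,40],[0,0,0,0,0,0,40],[0,0,0,0,0,0,40],[0,0,0,0,0,0,40],[0,0,0,0,0,0,40]],
  ],
)

```text
time_s: 38.45
eef_pos: [0.5252, -0.1422, 0.0743]
eef_rot: [0.0, 0.935, -0.356, -0.0]
wrist_force: [-1.8, -5.3, 0.8]
opening: 0.565
grasp_force: 61.9
```

```bash
python3 avg.py; python3 -c "
from h import *
st()"
```

```text
F,M,eff5,z [-2.5000e+00 -4.9840e+00  2.2640e+00 -7.8200e-01  4.1000e-02  3.3600e-01
  3.3900e-01  7.4289e+01]
sd [0.503 0.572 0.562 0.023 0.031 0.03  0.    0.017]
38.85
t 38.85 base x -74.2 y 0.3 z 74.3 mm xang -41.66 tilt [-0.0005 -0.0001] F [-2.3 -5.4  1.9] M [-0.79  0.02  0.28] open 48.4 gf 61.9 q5 1.82
```

>>> jog_arm(
  series=[
    [[0,0,0,0,0,0,60],[0,0,0,0,0,0,75],[0,0,0,0,0,0,85],[0,0,0,0,0,0,85],[0,0,0,0,0,0,85],[0,0,-5,0,0,0,85],[0,0,-15,0,0,0,85],[0,0,-20,0,0,0,85],[0,0,-20,0,0,0,85],[0,0,-20,0,0,0,85]],
  ],
)

```text
time_s: 39.85
eef_pos: [0.5257, -0.1423, 0.1565]
eef_rot: [0.0, 0.935, -0.356, 0.001]
wrist_force: [0.7, 0.1, 0.2]
opening: 0.995
grasp_force: 0.0
```

>>> jog_arm(
  series=[
    [[0,0,-20,0,0,0,85],[-10,10,-10,0,0,0,85],[-15,15,0,0,0,0,85],[-15,15,0,0,0,0,85],[-15,15,0,0,0,0,85],[-15,15,0,0,0,0,85],[-15,15,0,0,0,0,85],[-10,10,0,0,0,0,85],[0,0,0,0,0,0,85],[0,0,0,0,0,0,85]],
  ],
)

```text
time_s: 40.85
eef_pos: [0.3919, -0.1504, 0.1855]
eef_rot: [0.0, 0.935, -0.356, 0.001]
wrist_force: [-0.3, -0.6, -0.3]
opening: 0.995
grasp_force: 0.0
```

```bash
python3 look.py 4; python3 - <<'E'
from h import *
for n in('top','scene'):
    c=pickle.load(open(n+'4.pkl','rb')); P=cloud(c); z=P[...,2]; d=P[...,:2]-C; bx=d@X; by=d@Y
    m=((abs(bx+.075)<.04)&(abs(by)<.04)&(z>.097)&(z<.12)).astype(np.uint8)
    cn=max(cv2.findContours(m,0,cv2.CHAIN_APPROX_NONE)[0],key=cv2.contourArea)[:,0]
    w=np.array([plane(c,u,v,.104)[:2]-C for u,v in cn]); w=np.c_[w@X,w@Y]*1e3
    o=np.mean([w.max(0),w.min(0)],0); th=np.arctan2(w[:,1]-o[1],w[:,0]-o[0]); r=np.hypot(*(w-o).T)
    t=np.linspace(-np.pi,np.pi,360,endpoint=False); i=np.argsort(th); rr=np.interp(t,th[i],r[i],period=2*np.pi)
    h=(rr*np.exp(-6j*t)).mean(); print(n,o.round(1),'lobe',-np.angle(h)/6,'expected',np.radians(-41.66+12.05), 'z',np.percentile(z[m>0],90))
E
```

```text
t 40.85 base x -202.8 y -35.5 z 185.5 mm xang -41.70 tilt [ 0.002  -0.0013] F [-0.3 -0.6 -0.3] M [-0.05  0.04  0.01] open 85.0 gf 0.0 q5 1.65
scene knob top z 0.1050 mean [-74.8  -2.6] circle -75.8 -3.2 27.4 544
red -76.7 -7.9 0.10514447480530638
arm top z 0.06320858606033797
heel (np.float64(-8.043937517964387), np.float64(18.22536289515934), np.float64(-37.00421019697677), np.float64(40.46594632501129))
top knob top z 0.1042 mean [-73.5   1.2] circle -74.0 1.4 26.2 354
red -74.9 2.5 0.10375233904784315
arm top z 0.06182764275935426
heel (np.float64(-26.89695740505277), np.float64(16.972429357840795), np.float64(-35.53735524840747), np.float64(41.6826788467693))
top [-73.9   1.1] lobe -0.5182334040026746 expected -0.5167919915155209 z 0.10354656049241936
scene [-75.2  -2.8] lobe -0.5094193781623225 expected -0.5167919915155209 z 0.10488065627623389
```

View pics/look4.png

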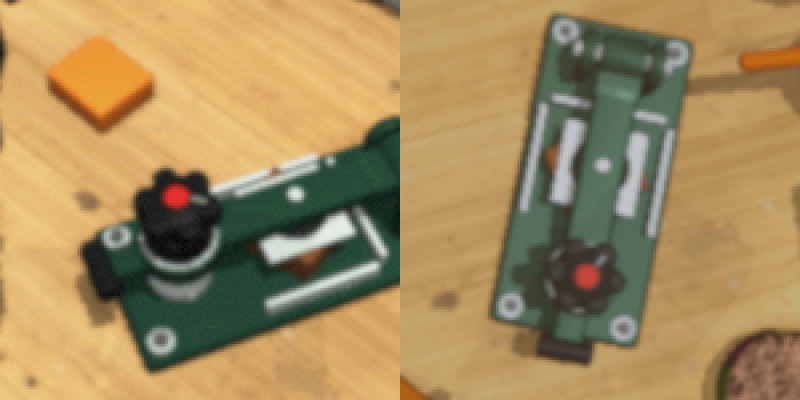

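The picture shows the knob seated with its rim on the arm (right crop (588,278), top 14 mm lower), its angle unchanged after letting go, the heel in place and the gripper clear. I hand in.

```bash
python3 -c "
from bench import ctrl
print(ctrl.hand_in())"
```

```text
the job is handed in; nothing more can be done
None
```

The heel is clamped and the job handed in after about 41 s of the 67 s allowed: the arm is down on the heel, the knob dropped into the thread and was turned snug (thread load judged from the wrist torque, roughly 20–28 N), the heel is still in place, and the gripper is clear.

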